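# Restock the swivel coffee caddy and snap its top tray home

### The job

Stand the green tea tin upright in the empty compartment of the lower tier of the bamboo swivel caddy and let go of it; then push the top tray round on its pin, back over the lower tier, until it snaps fully home into the roller catch at the back and stays there. Push the tray gently: never with more than 12 N, which is enough near its free corner but not nearer the pin. Leave all the other things on the counter where they stand.

Things in the scene. Friction and masses are not known exactly. Their poses are not given: they have to be found in the camera images.
- tin_green: green tea tin with a bare steel lid, a plain upright cylinder 48 mm in diameter and 60 mm high, about 150 g; origin at the centre of its underside, z up. It starts on the counter among two tins of the same size, one red and one white.
- tin_red: red tin, 48 mm in diameter and 60 mm high, origin at the centre of its underside; stays where it is
- tin_white: white tin, 48 mm in diameter and 60 mm high, origin at the centre of its underside; stays where it is
- caddy: lower tier of the swivel caddy: open bamboo box, fixed, 135 (x) x 220 (y) x 76 mm high, walls and floor 6 mm; origin at the centre of its underside, x to its back, y to its left. Left half full of coffee capsules, divider 50 mm high at y = 0.003; the empty compartment spans x -0.0615 to 0.0615, y -0.104 to 0, floor at z = 0.006.
- pivot (a point): axis of the 10 mm steel pivot pin in the back left corner of the caddy, at the tray's underside (x = 0.0535, y = 0.096, z = 0.079 in the caddy's frame); axes parallel to the caddy's. The pin's cap ends 132 mm above the counter.
- tray: upper tier: bamboo tray, 135 x 220 x 45 mm, about 0.55 kg, coffee capsules fixed in it, turning on the pin 3 mm above the box. Origin on the pin axis at its underside; axes parallel to the caddy's when home. In its frame it spans x -0.121 (front wall's outer face) to 0.014, y -0.206 (free end) to 0.014, z 0 to 0.045. Open, it lies left of the box, front wall facing outwards.
- tray_corner (a point): the free front corner of the tray (x = -0.121, y = -0.206, z = 0.0225 in its frame). The tray starts turned out 1.2 to 1.6 rad clockwise (seen from above) from squarely over the box and closes counter-clockwise, by a push on the front wall's outer face, easiest near the free end. Friction about 0.12 N m, no spring. 
- strike (a point): steel arrow-head strike on the tray's back wall near its free end: the point is its widest place (7 mm wide, x = 0.0249, y = -0.170, z = 0.016 in the tray's frame); from there it tapers to the back over 7 mm to a blunt tip, with a sharp shoulder in front
- roller_l (a joint): left one of the two spring rollers of the catch, which stands on a slotted steel stand screwed down behind the box: its outward travel in m, 0 at rest, 0.5 to 2.5 mm when the strike is held. Home is found by feel: the stand is set by hand, so the strike's widest place passes the rollers anywhere within 0.045 rad of the tray standing square to the box.
- roller_r (a joint): right one of the two rollers, likewise. As the strike is forced in, the push needed near the tray's free end climbs over some 7 mm to about 7 to 10 N, then drops at once as the rollers snap behind the strike's shoulder and draw the tray against hard rubber stops about 2 mm on, where they hold it; short of the snap they push it back out. Pushing on after the snap only loads the stops.
- mug_a: white mug, 95 mm high, stays where it is
- mug_b: blue mug, 95 mm high, stays where it is
- sugar_jar: glass jar with a steel cap, 110 mm high, stays where it is
- soap: amber soap bottle with a black cap, 150 mm high, stays where it is
- spoon_jar: steel jar with teaspoons, 165 mm high over the spoons, stays where it is

How it is judged:
On the way, in this order (a step that is already met when the one before it is completed fails the run):
1. the green tin stands upright in the empty compartment, let go (x of tin_green in the frame of caddy between -0.045 and 0.045 m and y of tin_green in the frame of caddy between -0.09 and -0.015 m and z of tin_green in the frame of caddy below 0.012 m and angle between tin_green's own z axis and vertical below 0.1 rad and contact force between the fingers and tin_green below 0.1 N and linear speed of tin_green below 0.02 m/s), for 0.2 s.
2. the tray has snapped home: let go of, it stays over the box with its strike held between the spread rollers (value of joint each of roller_l, roller_r above 0.0003 m and angle between the x axis of tray and the x axis of caddy, either way round below 0.06 rad and contact force between the fingers and tray below 0.1 N), for 0.2 s.
At the end, for the whole second after the job is handed in: The green tin stands upright (within 6 degrees) on the floor of the empty compartment, at rest; the tray is home over it and still, its heading within 0.06 rad of the box's and its strike held between the rollers (both spread by more than 0.3 mm; rollers not engaged read 0) (all of step 2 and x of tin_green in the frame of caddy between -0.045 and 0.045 m and y of tin_green in the frame of caddy between -0.09 and -0.015 m and z of tin_green in the frame of caddy below 0.012 m and angle between tin_green's own z axis and vertical below 0.1 rad and linear speed of tin_green below 0.02 m/s and angular speed of tray below 0.05 rad/s); the robot touches nothing.
It fails at once if the tray is pushed by the robot with more than 12 N (contact force between any of the fingers, the arm and tray above 12 N).
It fails at once if another thing on the counter is moved by more than 25 mm (distance of any of tin_red, tin_white, mug_a, mug_b, sugar_jar, soap, spoon_jar from where it was at the start of the episode above 0.025 m).
It also fails if it takes over 72 s, if anything falls off the work surface, if the arm or the gripper's body presses on something with over 40 N, if the wrist force passes 120 N, or if a joint passes its speed limit or range.

### The arm

A 7-joint arm with a two-finger parallel gripper is mounted at the origin on the work surface. World frame = base frame: x ahead of the robot, y to its left, z up, the work surface at z = 0. Lengths are in m, angles in rad, forces in N, time in s.
With the tool pointing down it reaches from about 0.4 to 0.85 m from the base axis. Payload 6.9 kg.
Tool frame: the origin (TCP) lies midway between the tips of the shut fingers; the grasp point (between the pads) lies 19 mm behind it; z points along the fingers, y is the line along which they close (so a half turn about z gives the same grasp; the last joint's range is limited). The gripper opens to 85 mm and grips with 20 to 120 N. Pads are 22 mm wide; open, the fingers measure 114 mm over their backs; the gripper's body (76 mm by 85 mm) begins 54 mm behind the grasp point. The pads swing forward as they close: fully open they stand 13 mm farther back than shut.
Start: joints at [-1.161, 0.507, -0.238, 1.5, 0.126, 1.149, -0.155], TCP at [0.187, 0.596, 0.231] pointing down, gripper open.
Joint ranges: [-3.08, 3.08], [-0.24, 2.05], [-1.43, 1.35], [0, 2.5], [-1.52, 4.66], [0.17, 1.96], [-2.89, 2.89]. Speed limits (rad/s): [2.39, 2.39, 3.14, 3.14, 3.14, 3.14, 3.14].

### API

Orientations are given as [roll, pitch, yaw] about the fixed x, y, z axes, in that order (R = Rz(yaw) Ry(pitch) Rx(roll)).
In Python, from cell import arm gives the robot as it stands. The module is installed in compiled form; this text tells all that it offers.
- The arm moves only by the shell command python3 -m creep 'ROWS' [FORCE]. ROWS is JSON, a list of rows, each a list of 5 numbers: the shift along the world's x, y, z in units of 30 mm (1.0 is 30 mm), then the turn about the world's z in units of 5 degrees (1.0 is 5 degrees), then the opening in per cent of the stroke, from 0 (shut) to 100 (fully open). A call has 1 to 8 rows; each row shifts and turns the commanded pose from where the row before left it; what a row does not reach is not made up. A row lasts 1/10 s, in which the tool goes at most 50 mm and 8.59 degrees, less where a joint would pass 70% of its speed; a pose out of reach is approached as far as the arm can. A call is refused whole if a number of a shift passes 1 or a number of a turn 1, either way. A call with a gripper value outside its range is refused whole. The fingers move at their own pace and stop on an object; FORCE is the grip in N (left out, the last holds). Time passes only in rows, so rows that do not move let the fingers close. It gives the time, the measured TCP pose, the force, the opening and the grip force at its end, in the units of the state.
- arm.sense(): the state, without advancing time (a new reading comes with each control period).
- arm.snapshot(name): name is "scene" or "side" or "wrist"; returns a dict with "color" (384x512x3 uint8, red, green, blue), "range_z" (384x512 float32, m along the optical axis (not along the pixel's ray), 0 where there is no reading), "fovy" (degrees; the focal length in pixels is half the picture's height over the tangent of half this angle, whatever the lens; pixels are square), "cx", "cy" (the principal point, pixels), "D" ([k1, k2, p1, p2, k3] as OpenCV has them; the pictures are not rectified), "world_to_cam" (4x4, takes a point from world to camera coordinates); the wrist camera has in their place "T_tool_cam" (4x4, takes a point from camera to tool coordinates, whose origin is the TCP and whose axes are the flange's). Camera axes: x right, y down, z forward; pixel columns grow to the right and rows downward; lengths in m; the calibration is good to about 2 mm. A picture is of the moment at which its call begins: read the wrist's pose just before it.
- arm.sign_off(): hands the job in; it is judged then, once.
Trained networks look in the newest picture that a camera, given by its name, has taken for a name from the list of things; names that differ only in an ending like _2 or _b are one class to them, and where a whole thing is asked for, a point or a joint stands for the part that bears it (a point fixed in the world has none). Each returns a list of dicts, best first, with "score" (0 to 1); they miss things now and then, are a little off and sometimes report something else, mostly with a low value. They report only what shows in the picture. A call takes as long as a camera call.
- arm.recognise(camera, thing): "at" ([column, row] in pixels, amid what is visible of it).
- arm.tip_of(camera, thing): "at" ([column, row] in pixels: a listed point, or the origin of a listed thing).
The state is a dict: "clock": time; "qpos": joint angles; "joint_velocities": joint speeds; "joint_torque": joint torques, N m; "eef_pos": TCP position; "tcp_rot": TCP orientation; "wrist_force": force on the tool from outside, world axes, zero at the start; "wrist_torque": the same for the moment, N m; "opening": finger opening in m; "finger_force": force on a finger pad.
Only numpy, scipy, OpenCV 4.12 (cv2) and the standard library are available. Lean on these libraries where they do the work, as an engineer would, in place of code of your own. Each camera call takes 0.05 s, during which the arm holds its last target. There are 200 camera calls.

## Working session

There is one attempt and no reset: what is moved stays moved. The work goes in short steps, Python scripts to look and compute and a shell command to move; the robot and the scene stay as the last step left them, time stands still between calls to the robot, and variables do not carry over. Pictures are saved under pics/ and viewed, at most 10 in all, crops included, and the job is handed in when it is done.

```bash
mkdir -p pics
cat > h.py <<'E'
import numpy as np, cv2
from cell import arm
from scipy.spatial.transform import Rotation as R
def shot(n):
    s=arm.sense(); d=arm.snapshot(n)
    h,w=d['color'].shape[:2]; f=h/2/np.tan(np.radians(d['fovy'])/2)
    d['K']=np.array([[f,0,d['cx']],[0,f,d['cy']],[0,0,1]])
    if n=='wrist':
        T=np.eye(4); T[:3,:3]=R.from_euler('xyz',s['tcp_rot']).as_matrix(); T[:3,3]=s['eef_pos']
        d['c2w']=T@d['T_tool_cam']
    else: d['c2w']=np.linalg.inv(d['world_to_cam'])
    return d
def ray(d,px):
    u=cv2.undistortPoints(np.array([[px]],float),d['K'],np.array(d['D'],float))[0,0]
    return d['c2w'][:3,:3]@np.array([u[0],u[1],1]), d['c2w'][:3,3]
def atz(d,px,z):
    r,o=ray(d,px); return o+r*(z-o[2])/r[2]
def depth(d,px):
    c,r=int(round(px[0])),int(round(px[1])); p=d['range_z'][max(r-2,0):r+3,max(c-2,0):c+3]; p=p[p>0]
    if len(p)==0: return None
    v,o=ray(d,px); return o+v*np.median(p)
def cloud(d):
    h,w=d['range_z'].shape; g=np.mgrid[0:h,0:w][::-1].reshape(2,-1).T.astype(float)
    u=cv2.undistortPoints(g[:,None],d['K'],np.array(d['D'],float))[:,0]
    z=d['range_z'].reshape(-1,1); P=np.c_[u,np.ones(len(u))]*z
    W=P@d['c2w'][:3,:3].T+d['c2w'][:3,3]; W[z[:,0]==0]=np.nan
    return W.reshape(h,w,3)
def save(d,n): cv2.imwrite('pics/'+n,d['color'][...,::-1])
E
cat > a.py <<'E'
from h import *
s=arm.sense(); print(s)
for n in ['scene','side']:
    d=shot(n); save(d,n+'0.png'); np.set_printoptions(precision=3,suppress=True)
    print(n,'cam at',d['c2w'][:3,3])
    for t in ['tin_green','tin_red','tin_white','caddy','pivot','tray','tray_corner','strike','roller_l','mug_a','mug_b','sugar_jar','soap','spoon_jar']:
        for fn in ('recognise','tip_of'):
            if fn=='tip_of' and t in('mug_a','mug_b','sugar_jar','soap','spoon_jar','roller_l'): continue
            try: L=getattr(arm,fn)(n,t)
            except Exception as e: print(t,fn,e); continue
            for r in L[:2]: print(t,fn,round(r['score'],2),np.round(r['at']),depth(d,r['at']))
E
python3 a.py
```

```text
{'clock': 0.0, 'qpos': array([-1.16151675,  0.5083344 , -0.23748025,  1.50109154,  0.12571886,
        1.14888463, -0.15476247]), 'joint_velocities': array([ 5.53959905e-04,  5.83128581e-05,  2.46296472e-04, -8.29070630e-05,
        4.37088721e-04, -6.93680078e-05, -1.04134297e-03]), 'joint_torque': array([-5.49273864e-04, -6.20599151e+01, -2.18695566e+00, -2.49666131e+01,
        1.27214755e-02,  1.15349935e-02, -1.97812267e-05]), 'eef_pos': array([0.18691594, 0.59589726, 0.2304445 ]), 'tcp_rot': array([-3.13986422e+00,  6.59701188e-05,  2.83783206e+00]), 'wrist_force': array([ 0.41039199,  0.00536216, -0.54687598]), 'wrist_torque': array([ 0.0070611 ,  0.00576023, -0.02416598]), 'finger_force': 0.0, 'opening': 0.08502312739017066}
scene cam at [1.123 0.674 0.834]
tin_green recognise 0.64 [219. 154.] [ 0.482 -0.213  0.033]
tin_green tip_of 0.49 [217. 160.] [ 0.488 -0.22   0.006]
tin_red recognise 0.71 [181. 165.] [ 0.618 -0.244  0.042]
tin_red tip_of 0.72 [181. 173.] [ 0.623 -0.243  0.01 ]
tin_white recognise 0.81 [183. 142.] [ 0.54  -0.343  0.046]
tin_white tip_of 0.55 [182. 147.] 
[... 2269 characters left out ...]
0.72 [239. 149.] [0.572 0.194 0.108]
tray_corner tip_of 0.94 [199. 153.] [0.519 0.383 0.008]
tray_corner tip_of 0.34 [346. 264.] [ 0.595 -0.278  0.023]
strike recognise 0.89 [238. 145.] [0.578 0.206 0.113]
strike tip_of 0.57 [204. 140.] [0.557 0.414 0.032]
strike tip_of 0.55 [240. 168.] [0.53  0.119 0.098]
mug_a recognise 0.92 [294. 343.] [ 0.367 -0.369  0.007]
mug_a recognise 0.79 [397. 249.] [ 0.679 -0.347  0.089]
mug_b recognise 0.92 [294. 343.] [ 0.367 -0.369  0.007]
mug_b recognise 0.79 [397. 249.] [ 0.679 -0.347  0.089]
sugar_jar recognise 0.85 [416. 286.] [ 0.627 -0.442  0.093]
soap recognise 0.76 [202. 125.] [0.557 0.417 0.091]
spoon_jar recognise 0.61 [231. 119.] [0.652 0.379 0.104]
```

Run:
```python
from h import *
a=cv2.imread('pics/scene0.png');b=cv2.imread('pics/side0.png')
a=cv2.resize(a[80:340,100:420],(800,650))[:600]; cv2.imwrite('pics/s1.png',a)
b=cv2.resize(b[80:380,150:470],None,fx=2,fy=2); cv2.imwrite('pics/s2.png',b)
```

```text
(no output)
```

View pics/s1.png

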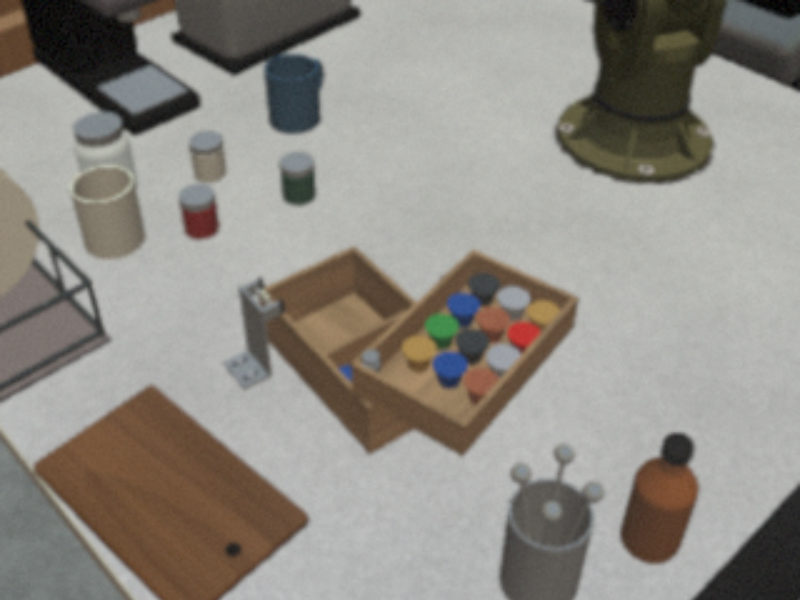

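View pics/s2.png

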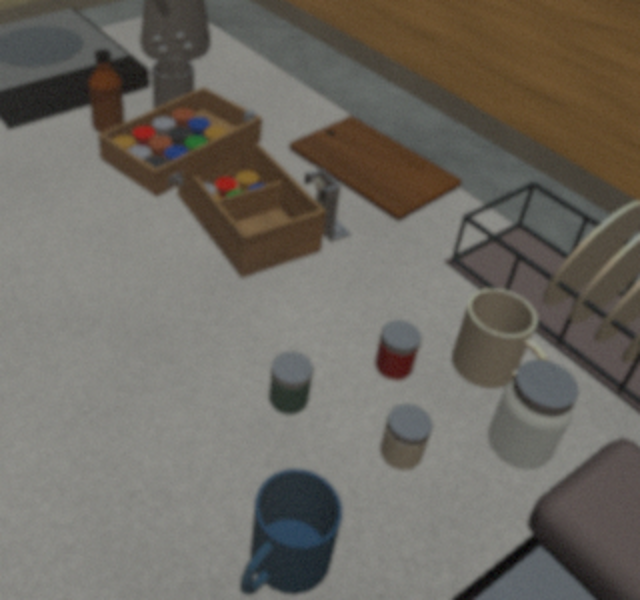

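The scene view shows the box with its empty compartment at about (345,320) in the crop. The catch stands behind it at (260,310). The tray is swung out towards the soap and the spoon jar, with its free corner at (578,298). The green tin is at (298,178) and stands clear of the other two. Next I'll compute the poses.

```bash
cat > b.py <<'E'
from h import *
np.set_printoptions(precision=4,suppress=True)
from scipy.optimize import least_squares
d=shot('scene'); e=shot('side')
f=lambda x,y:(x/2.5+100,y/2.5+80)
g=lambda x,y:(x/2+150,y/2+80)
B={'BR':f(269,293),'FR':f(355,249)}; T={'FP':f(464,430),'FF':f(578,298),'BF':f(474,252),'BP':f(355,360)}
Bs={'BR':g(322,212),'FR':g(243,248)}; 
for n,p in B.items(): print('box',n,atz(d,p,.076),atz(e,Bs[n],.076))
for n,p in T.items(): print('tray',n,atz(d,p,.124))
print('tray side FF',atz(e,g(101,141),.124),'BF',atz(e,g(158,163),.124), 'BP',atz(e,g(261,120),.124))
# tins: lid tops
for D in (d,e):
    W=cloud(D)
    for n,c in (('g',(.47,-.235)),('r',(.605,-.262)),('w',(.527,-.36))):
        m=(np.hypot(W[...,0]-c[0],W[...,1]-c[1])<.045)&(W[...,2]>.054)&(W[...,2]<.07)
        P=W[m]; print(n,m.sum(),P.mean(0),P.min(0),P.max(0))
    m=(W[...,2]>.117)&(W[...,2]<.13)&(abs(W[...,0]-.59)<.16)&(abs(W[...,1]-.2)<.16)
    q=W[m][:,:2].astype(np.float32); r=cv2.minAreaRect(q*1000); print(len(q),r,cv2.boxPoints(r))
    m=(W[...,2]>.066)&(W[...,2]<.084)&(abs(W[...,0]-.66)<.16)&(abs(W[...,1]-.05)<.13)
    q=W[m][:,:2].astype(np.float32); r=cv2.minAreaRect(q*1000); print(len(q),r,cv2.boxPoints(r))
E
python3 b.py
```

```text
box BR [ 0.6691 -0.0259  0.076 ] [ 0.6714 -0.0407  0.076 ]
box FR [ 0.5457 -0.0178  0.076 ] [ 0.5308 -0.0446  0.076 ]
tray FP [0.6793 0.2903 0.124 ]
tray FF [0.4616 0.2478 0.124 ]
tray BF [0.488  0.1204 0.124 ]
tray BP [0.6948 0.1548 0.124 ]
tray side FF [0.4574 0.2259 0.124 ] BF [0.5009 0.1295 0.124 ] BP [0.6968 0.1471 0.124 ]
g 107 [ 0.4713 -0.2286  0.0587] [ 0.4447 -0.2546  0.0542] [ 0.4947 -0.2052  0.0635]
r 114 [ 0.6156 -0.2606  0.059 ] [ 0.5899 -0.2862  0.054 ] [ 0.6398 -0.2391  0.0646]
w 94 [ 0.5326 -0.3602  0.0588] [ 0.5094 -0.3933  0.0541] [ 0.5558 -0.3385  0.0634]
742 ((580.6520385742188, 200.09432983398438), (225.23660278320312, 137.6046905517578), 10.77390193939209) [[457.1574 246.6317]
 [482.8804 111.4526]
 [704.1467 153.557 ]
 [678.4236 288.736 ]]
571 ((605.977783203125, 69.7261962890625), (211.49905395507812, 219.47396850585938), 0.1478874832391739) [[499.9453 179.1899]
 [500.5119 -40.2834]
 [712.0103 -39.7375]
 [711.4437 179.7358]]
g 297 [ 0.4662 -0.2353  0.0613] [ 0.4441 -0.258   0.0541] [ 0.4916 -0.2089  0.0649]
r 256 [ 0.6105 -0.2665  0.061 ] [ 0.589  -0.2883  0.054 ] [ 0.6404 -0.2418  0.0653]
w 368 [ 0.5275 -0.3656  0.0613] [ 0.5051 -0.3888  0.0542] [ 0.5538 -0.3396  0.0654]
615 ((580.763427734375, 199.13681030273438), (224.6822509765625, 138.7864532470703), 10.837606430053711) [[457.3783 246.1693]
 [483.4738 109.8582]
 [704.1486 152.1043]
 [678.0531 288.4154]]
602 ((618.3388671875, 47.42988586425781), (199.8431396484375, 199.96163940429688), 11.74034595489502) [[500.1639 124.9874]
 [540.8514 -70.791 ]
 [736.5138 -30.1276]
 [695.8263 165.6508]]
```

```bash
python3 -m creep '[[0.9,-0.9,0.3,-1,100],[0.9,-0.9,0.3,-1,100],[0.9,-0.9,0,-1,100],[0.9,-0.9,0,-1,100],[0.9,-0.9,0,-1,100],[0.9,-0.9,0,-1,100],[0.9,-0.9,0,-1,100],[0.9,-0.9,0,-1,100]]' 40
python3 -m creep '[[0.9,-0.9,0,-1,100],[0.9,-0.9,0,-1,100],[0,-1,0,-1,100],[0,-1,0,-1,100],[0,-1,0,-1,100],[0,-1,0,-1,100],[0,-1,0,-1,100],[0,-1,0,-1,100]]'
python3 - <<'E'
from h import *
np.set_printoptions(precision=4,suppress=True)
d=shot('wrist'); save(d,'w1.png'); W=cloud(d); print(arm.sense()['eef_pos'],d['c2w'])
E
```

```text
clock: 3.2
eef_pos: [0.404, 0.3792, 0.2495]
tcp_rot: [3.141, -0.0, 2.136]
wrist_force: [-0.4, 0.8, -0.6]
opening: 0.0851
finger_force: 0.0
clock: 4.0
eef_pos: [0.4569, 0.1452, 0.2495]
tcp_rot: [3.141, -0.0, 1.438]
wrist_force: [1.0, -0.5, -0.0]
opening: 0.0854
finger_force: 0.0
[0.457  0.1394 0.2497] [[ 0.9911 -0.1278 -0.0381  0.4666]
 [-0.1333 -0.9484 -0.2875  0.2177]
 [ 0.0006  0.2901 -0.957   0.3918]
 [ 0.      0.      0.      1.    ]]
```

View pics/w1.png

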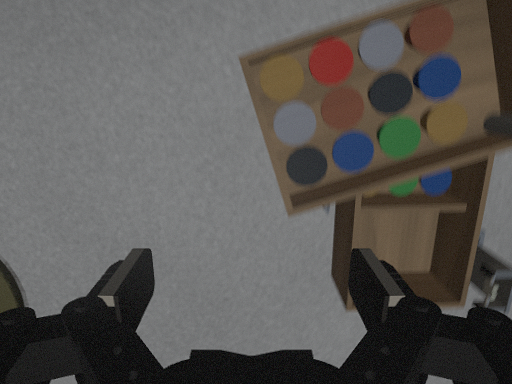

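The wrist view shows the box rim. Its front right corner is at (348,309) and its back right corner at (467,304). The divider runs at (362–466,206). The tray's free front corner is at (240,58) and its free back corner at (290,214).

```bash
cat > c.py <<'E'
from h import *
import sys
np.set_printoptions(precision=4,suppress=True)
d=shot('wrist')
for n,p,z in (('FR',(348,309),.076),('BR',(467,304),.076),('back',(494,158),.076),('frontinner/outer',(335,200),.076),('div1',(362,206),.053),('div2',(466,207),.053),('tFF',(240,58),.124),('tBF',(290,214),.124)):
    print(n,atz(d,p,z))
W=cloud(d)
m=(W[...,2]>.115)&(W[...,2]<.135); m[:,:150]=0; q=W[m][:,:2].astype(np.float32); r=cv2.minAreaRect(q*1000);print(r,cv2.boxPoints(r))
m=(W[...,2]>.068)&(W[...,2]<.083)&(W[...,1]<.06)&(W[...,0]>.5); q=W[m][:,:2]
print(len(q)); m2=q[:,1]<.01; r=cv2.minAreaRect((q*1000).astype(np.float32));print(r,cv2.boxPoints(r))
np.save('q.npy',q)
m=(W[...,2]>.084)&(W[...,2]<.13)&(W[...,1]<.06)&(W[...,0]>.6);q=W[m];print('stand',len(q),q.min(0) if len(q) else 0,q.max(0) if len(q) else 0)
E
python3 c.py
```

```text
FR [ 0.541  -0.0356  0.076 ]
BR [ 0.6761 -0.0513  0.076 ]
back [0.6945 0.1152 0.076 ]
frontinner/outer [0.5352 0.0948 0.076 ]
div1 [0.5686 0.0752 0.053 ]
div2 [0.6829 0.0571 0.053 ]
tFF [0.4628 0.235  0.124 ]
tBF [0.4859 0.1056 0.124 ]
((570.78515625, 196.58035278320312), (201.90234375, 135.77743530273438), 10.461064338684082) [[459.1856 245.0112]
 [483.8383 111.4906]
 [682.3848 148.1495]
 [657.7321 281.6701]]
1626
((627.8690185546875, 13.940258026123047), (104.03948974609375, 163.90628051757812), 83.93754577636719) [[540.8802 -29.1333]
 [703.8699 -46.4438]
 [714.8578  57.0138]
 [551.8682  74.3243]]
stand 1338 [ 0.6757 -0.0341  0.0842] [0.7112 0.0189 0.1069]
```

```bash
python3 -m creep '[[0.05,-1,0,0,100],[0.05,-1,0,0,100],[0.05,-1,0,0,100],[0.05,-1,0,0,100],[0.05,-1,0,0,100],[0.05,-1,-0.5,0,100],[0.05,-1,-0.5,0,100],[0.05,-1,-0.5,0,100]]'
cat > t.py <<'E'
from h import *
np.set_printoptions(precision=4,suppress=True)
d=shot('wrist'); W=cloud(d); print(arm.sense()['eef_pos'])
m=(np.hypot(W[...,0]-.469,W[...,1]+.232)<.05)&(W[...,2]>.053)&(W[...,2]<.07); q=W[m]
print(m.sum(),q.mean(0),cv2.minEnclosingCircle((q[:,:2]*1000).astype(np.float32)))
for fn in('recognise','tip_of'):
  for r in getattr(arm,fn)('wrist','tin_green')[:2]: print(fn,r,depth(d,r['at']))
E
python3 t.py
```

```text
clock: 4.9
eef_pos: [0.4695, -0.0941, 0.204]
tcp_rot: [3.141, -0.0, 1.443]
wrist_force: [-0.3, 0.5, 0.2]
opening: 0.0854
finger_force: 0.0
[ 0.4682 -0.0995  0.2021]
1618 [ 0.4682 -0.2304  0.0595] ((467.8773193359375, -233.27574157714844), 24.917980194091797)
recognise {'at': [268.9, 298.6], 'score': 0.91} [ 0.4713 -0.2209  0.06  ]
tip_of {'at': [265.5, 279.5], 'score': 0.66} [ 0.4699 -0.2093  0.0432]
```

```bash
python3 -m creep '[[0,-1,-0.3,0,100],[0,-1,-0.3,0,100],[0,-1,-0.3,0,100],[0,-1,-0.3,0,100],[0,-0.4,-0.5,0,100],[0,0,-1,0,100],[0,0,-1,0,100],[0,0,-1,0,100]]'
python3 -m creep '[[0,0,-0.6,0,100],[0,0,-0.6,0,100],[0,0,0,0,100],[0,0,0,0,100]]'
```

```text
clock: 5.85
eef_pos: [0.4704, -0.2242, 0.0627]
tcp_rot: [3.14, -0.001, 1.444]
wrist_force: [0.7, 0.2, 0.2]
opening: 0.0858
finger_force: 0.0
clock: 6.25
eef_pos: [0.4698, -0.2247, 0.0277]
tcp_rot: [3.141, -0.001, 1.443]
wrist_force: [1.1, 0.1, -0.5]
opening: 0.0853
finger_force: 0.0
```

```bash
python3 -m creep '[[0,-0.25,-0.1,0,100],[0,0,0,0,50],[0,0,0,0,30],[0,0,0,0,30],[0,0,0,0,30],[0,0,0,0,30],[0,0,0,0,30],[0,0,0,0,30]]' 40
```

```text
clock: 7.05
eef_pos: [0.4691, -0.2333, 0.0249]
tcp_rot: [3.141, 0.0, 1.441]
wrist_force: [-0.9, 0.2, 6.3]
opening: 0.0472
finger_force: 40.5
```

```bash
python3 -m creep '[[0,0,0.6,0,30],[0,0,1,0,30],[0,0,1,0,30],[0,0,1,0,30],[0,0,1,0,30],[0.4,0.8,0.6,0,30],[0.5,0.9,0,0,30],[0.5,0.9,0,0,30]]'
python3 -m creep '[[0.6,1,0,0,30],[0.6,1,0,0,30],[0.6,1,0,0,30],[0.6,1,0,0,30],[0.6,1,0,0,30],[0.4,0.7,0,0,30],[0,0,0,0,30],[0,0,0,0,30]]'
python3 - <<'E'
from h import *
d=shot('wrist'); save(d,'w2.png'); d2=shot('side'); cv2.imwrite('pics/s3.png',cv2.resize(d2['color'][80:260,150:400,::-1],None,fx=3,fy=3)); print(arm.sense()['eef_pos'])
E
```

```text
clock: 7.85
eef_pos: [0.5114, -0.1543, 0.1811]
tcp_rot: [3.14, -0.0, 1.441]
wrist_force: [-0.6, -0.2, -2.2]
opening: 0.0472
finger_force: 41.7
clock: 8.65
eef_pos: [0.6125, 0.0163, 0.1797]
tcp_rot: [-3.14, 0.001, 1.443]
wrist_force: [-0.4, 0.1, -1.3]
opening: 0.0471
finger_force: 41.7
[0.61230017 0.01455899 0.18012467]
```

View pics/s3.png

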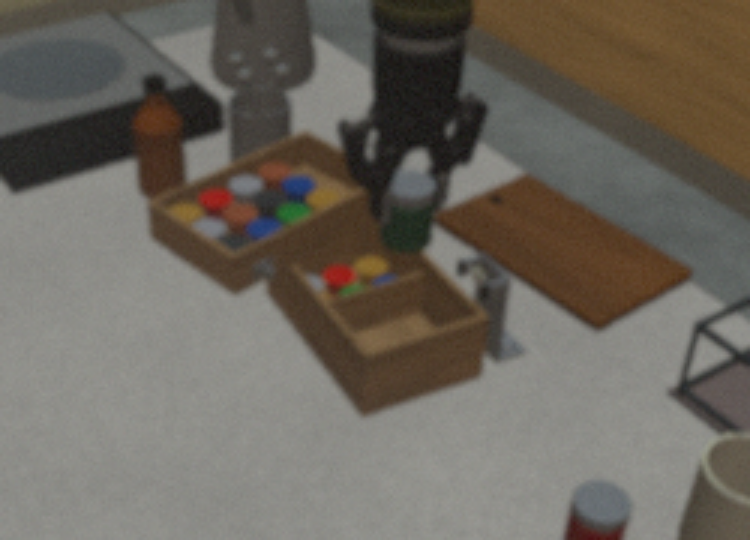

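View pics/w2.png

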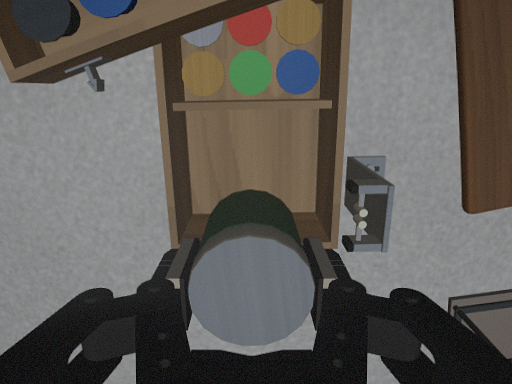

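The wrist view shows the tin held upright over the compartment. The box rim's outer right corners are at about (172,248) and (342,246), the divider edge runs from (174,108) to (331,103), and the catch is at (365,205).

```bash
cat > e.py <<'E'
from h import *
np.set_printoptions(precision=4,suppress=True)
d=shot('wrist'); W=cloud(d)
for n,p,z in (('FR',(172,248),.076),('BR',(342,246),.076),('div1',(174,108),.05),('div2',(331,108),.05),('front',(157,60),.076),('back',(350,20),.076),('strike',(97,87),.095)):
    print(n,atz(d,p,z))
print('depth div',depth(d,(250,104)))
for t in('strike','pivot'):
  for r in arm.tip_of('wrist',t)[:2]: print(t,r,depth(d,r['at']))
m=(W[...,2]>.085)&(W[...,2]<.13)&(W[...,0]>.66)&(W[...,1]<.1); m[260:]=0;q=W[m];print(len(q),q.min(0),q.max(0))
E
python3 e.py
```

```text
FR [ 0.5421 -0.0269  0.076 ]
BR [ 0.6791 -0.0433  0.076 ]
div1 [0.5596 0.0809 0.05  ]
div2 [0.6829 0.0646 0.05  ]
front [0.56   0.1151 0.076 ]
back [0.694  0.1232 0.076 ]
strike [0.5221 0.1023 0.095 ]
depth div [0.6197 0.0762 0.0558]
strike {'at': [93.5, 75.4], 'score': 0.66} [0.5236 0.1093 0.0994]
2451 [ 0.6763 -0.035   0.085 ] [0.7103 0.0186 0.107 ]
```

```bash
python3 -m creep '[[0.15,0.23,0,0,30],[0,0,-0.8,0,30],[0,0,-0.8,0,30],[0,0,-0.8,0,30],[0,0,-0.8,0,30],[0,0,-0.8,0,30],[0,0,-0.7,0,30],[0,0,0,0,30]]'
python3 -m creep '[[0,0,-0.1,0,30],[0,0,-0.1,0,30],[0,0,0,0,30]]'
```

```text
clock: 9.7
eef_pos: [0.6158, 0.0232, 0.0365]
tcp_rot: [-3.137, 0.001, 1.442]
wrist_force: [0.5, 0.9, -1.6]
opening: 0.0472
finger_force: 41.8
clock: 10.0
eef_pos: [0.618, 0.0229, 0.034]
tcp_rot: [3.14, -0.0, 1.442]
wrist_force: [0.4, 0.1, -1.7]
opening: 0.0474
finger_force: 41.8
```

```bash
python3 -m creep '[[0,0,-0.1,0,30],[0,0,-0.05,0,30],[0,0,0,0,30]]'
```

```text
clock: 10.3
eef_pos: [0.6183, 0.0228, 0.0309]
tcp_rot: [3.139, -0.001, 1.441]
wrist_force: [-2.1, -0.2, 12.3]
opening: 0.047
finger_force: 43.3
```

```bash
python3 -m creep '[[0,0,0.03,0,60],[0,0,0,0,70],[0,0,0,0,75],[0,0,0,0,75],[0,0,0,0,75],[0,0,0.3,0,75],[0,0,0.8,0,75],[0,0,1,0,75]]'
python3 -m creep '[[0,0,1,0,75],[0,0,1,0,75],[0,0,1,0,60],[0,0,0,0,20],[0,0,0,0,0]]'
python3 - <<'E'
from h import *
np.set_printoptions(precision=4,suppress=True)
d=shot('wrist');save(d,'w3.png'); W=cloud(d)
m=(np.hypot(W[...,0]-.617,W[...,1]-.0216)<.05)&(W[...,2]>.06)&(W[...,2]<.073); m&=d['color'].max(-1)>=0;q=W[m]
m2=(np.hypot(W[...,0]-.617,W[...,1]-.0216)<.035)&(W[...,2]>.055)&(W[...,2]<.09); q=W[m2]
print(len(q),q.mean(0),cv2.minEnclosingCircle((q[:,:2]*1000).astype(np.float32)),q[:,2].std())
E
```

```text
clock: 11.1
eef_pos: [0.6167, 0.0227, 0.0928]
tcp_rot: [-3.139, 0.001, 1.441]
wrist_force: [0.1, 0.6, 0.5]
opening: 0.0638
finger_force: 0.0
clock: 11.6
eef_pos: [0.6178, 0.0227, 0.1838]
tcp_rot: [3.14, -0.001, 1.441]
wrist_force: [-0.5, -0.5, -1.5]
opening: 0.0226
finger_force: 0.0
2733 [0.6183 0.0245 0.0654] ((617.986083984375, 23.018339157104492), 24.234573364257812) 0.0013722719841746478
```

View pics/w3.png

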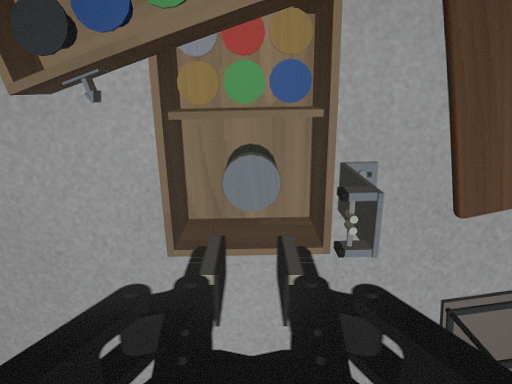

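```bash
python3 -m creep '[[-0.55,0.96,0,0.4,0],[-0.55,0.96,0,0.4,0],[-0.55,0.96,0,0.4,0],[-0.55,0.96,0,0.4,0],[-0.55,0.96,0,0.4,0],[-0.55,0.96,0,0.4,0],[-0.55,0.96,0,0.4,0],[-0.55,0.96,0,0.4,0]]'
python3 -m creep '[[-0.55,0.96,0,0.4,0],[0,0,0,0,0],[0,0,-0.8,0,0],[0,0,-0.8,0,0],[0,0,-0.8,0,0],[0,0,-0.6,0,0],[0,0,0,0,0]]'
python3 - <<'E'
from h import *
np.set_printoptions(precision=4,suppress=True)
d=shot('wrist');save(d,'w4.png'); s=arm.sense(); print(s['eef_pos'],s['tcp_rot'],s['wrist_force'],s['qpos'])
W=cloud(d)
m=(W[...,2]>.115)&(W[...,2]<.13)&(W[...,0]<.75); m[300:]=0; q=W[m][:,:2].astype(np.float32); r=cv2.minAreaRect(q*1000);print(len(q),r,cv2.boxPoints(r))
E
```

```text
clock: 12.45
eef_pos: [0.4839, 0.2539, 0.1815]
tcp_rot: [-3.139, 0.001, 1.722]
wrist_force: [-0.2, 0.1, -1.1]
opening: -0.0003
finger_force: 0.0
clock: 13.15
eef_pos: [0.4672, 0.2803, 0.0896]
tcp_rot: [-3.136, 0.003, 1.755]
wrist_force: [-0.4, -0.4, 0.3]
opening: 0.0004
finger_force: 0.0
[0.4681 0.2808 0.0912] [-3.1379  0.0019  1.755 ] [ 0.1689  0.6426 -0.0405] [-0.7026  0.5481  0.1776  1.8909 -0.1397  0.7186 -0.2606]
1188 ((465.4464111328125, 285.9871520996094), (32.96859359741211, 12.155259132385254), 11.158241271972656) [[448.0976 288.7599]
 [450.4499 276.8344]
 [482.7953 283.2144]
 [480.443  295.1399]]
```

View pics/w4.png

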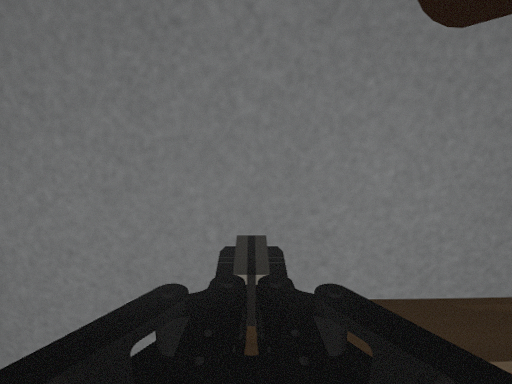

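```bash
python3 - <<'E'
import numpy as np
P=np.array([.685,.165]); c=np.array([-.132,-.190])
def pos(t): t=np.radians(t); return P+np.array([[np.cos(t),-np.sin(t)],[np.sin(t),np.cos(t)]])@c
a=-79.2; print(pos(a))
while a<-7:
    b=a+2.5; print(round(b,1),np.round((pos(b)-pos(a))/.03,2),pos(b).round(4)); a=b
E
python3 -m creep '[[0.02,-0.12,0,0,0],[0.02,-0.12,0,0,0],[0.02,-0.12,0,0,0],[0.02,-0.12,0,0,0],[0.02,-0.12,0,0,0],[0,0,0,0,0]]'
```

```text
[0.47363109 0.25905947]
-76.7 [-0.13 -0.31] [0.4697 0.2498]
-74.2 [-0.12 -0.32] [0.4662 0.2403]
-71.7 [-0.1  -0.32] [0.4632 0.2307]
-69.2 [-0.09 -0.32] [0.4605 0.2209]
-66.7 [-0.07 -0.33] [0.4583 0.2111]
-64.2 [-0.06 -0.33] [0.4565 0.2011]
-61.7 [-0.05 -0.33] [0.4551 0.1911]
-59.2 [-0.03 -0.34] [0.4542 0.1811]
-56.7 [-0.02 -0.34] [0.4537 0.171 ]
-54.2 [-0.   -0.34] [0.4537 0.1609]
-51.7 [ 0.01 -0.34] [0.4541 0.1508]
-49.2 [ 0.03 -0.34] [0.4549 0.1408]
-46.7 [ 0.04 -0.33] [0.4562 0.1308]
-44.2 [ 0.06 -0.33] [0.4579 0.1208]
-41.7 [ 0.07 -0.33] [0.46   0.1109]
-39.2 [ 0.09 -0.33] [0.4626 0.1012]
-36.7 [ 0.1  -0.32] [0.4656 0.0915]
-34.2 [ 0.11 -0.32] [0.469 0.082]
-31.7 [ 0.13 -0.31] [0.4729 0.0727]
-29.2 [ 0.14 -0.31] [0.4771 0.0635]
-26.7 [ 0.15 -0.3 ] [0.4817 0.0546]
-24.2 [ 0.17 -0.29] [0.4867 0.0458]
-21.7 [ 0.18 -0.28] [0.4921 0.0373]
-19.2 [ 0.19 -0.28] [0.4979 0.029 ]
-16.7 [ 0.2  -0.27] [0.504  0.0209]
-14.2 [ 0.22 -0.26] [0.5104 0.0132]
-11.7 [ 0.23 -0.25] [0.5172 0.0057]
-9.2 [ 0.24 -0.24] [ 0.5243 -0.0015]
-6.7 [ 0.25 -0.23] [ 0.5317 -0.0083]
clock: 13.8
eef_pos: [0.4723, 0.2632, 0.0929]
tcp_rot: [3.141, 0.0, 1.755]
wrist_force: [-0.1, -0.3, -0.7]
opening: 0.0002
finger_force: 0.0
```

```bash
python3 -m creep '[[0,-0.1,0,0,0],[-0.02,-0.1,0,0.1,0],[-0.05,-0.15,0,0.2,0],[-0.08,-0.2,0,0.3,0],[-0.12,-0.3,0,0.5,0],[-0.11,-0.32,0,0.5,0],[-0.10,-0.32,0,0.5,0],[-0.09,-0.32,0,0.5,0]]'
```

```text
clock: 14.6
eef_pos: [0.4548, 0.209, 0.0928]
tcp_rot: [3.141, 0.0, 1.986]
wrist_force: [0.4, 0.6, -0.1]
opening: -0.0001
finger_force: 0.4
```

```bash
python3 -m creep '[[-0.06,-0.33,0,0.5,0],[-0.03,-0.33,0,0.5,0],[-0.02,-0.33,0,0.5,0],[-0.01,-0.34,0,0.5,0],[0,-0.34,0,0.5,0],[0.01,-0.34,0,0.5,0],[0.03,-0.34,0,0.5,0],[0.04,-0.33,0,0.5,0]]'
cat > tr.py <<'E'
from h import *
np.set_printoptions(precision=4,suppress=True)
s=arm.sense(); print(s['clock'],s['eef_pos'],s['tcp_rot'][2],s['wrist_force'])
for n in('scene','side'):
    d=shot(n); W=cloud(d)
    m=(W[...,2]>.117)&(W[...,2]<.13)&(W[...,0]<.75)&(W[...,0]>.4)&(np.hypot(W[...,0]-.685,W[...,1]-.165)<.25)
    m&=np.hypot(W[...,0]-s['eef_pos'][0],W[...,1]-s['eef_pos'][1])>.03
    q=W[m][:,:2].astype(np.float32); r=cv2.minAreaRect(q*1000);print(len(q),r)
E
python3 tr.py
```

```text
clock: 15.4
eef_pos: [0.4532, 0.1284, 0.0927]
tcp_rot: [-3.141, -0.0, 2.335]
wrist_force: [0.2, 0.8, -0.1]
opening: -0.0001
finger_force: 0.4
15.4 [0.4532 0.1284 0.0927] 2.3346103394490165 [ 0.1546  0.7859 -0.1271]
576 ((633.6044921875, 209.74609375), (415.60516357421875, 166.5830535888672), 54.818870544433594)
551 ((633.3885498046875, 206.87908935546875), (420.39898681640625, 163.9112091064453), 54.7962760925293)
```

```bash
python3 -m creep '[[0.07,-0.33,0,0.5,0],[0.08,-0.33,0,0.5,0],[0.09,-0.33,0,0.5,0],[0.11,-0.32,0,0.5,0],[0.12,-0.32,0,0.5,0],[0.13,-0.31,0,0.5,0],[0.15,-0.31,0,0.5,0],[0.16,-0.3,0,0.5,0]]'
python3 - <<'E'
from h import *
d=shot('side'); cv2.imwrite('pics/s5.png',cv2.resize(d['color'][80:260,150:400,::-1],None,fx=3,fy=3))
E
```

```text
clock: 16.3
eef_pos: [0.4801, 0.0525, 0.0925]
tcp_rot: [-3.141, -0.001, 2.682]
wrist_force: [-1.6, 1.4, -0.0]
opening: -0.0001
finger_force: 0.8
```

View pics/s5.png

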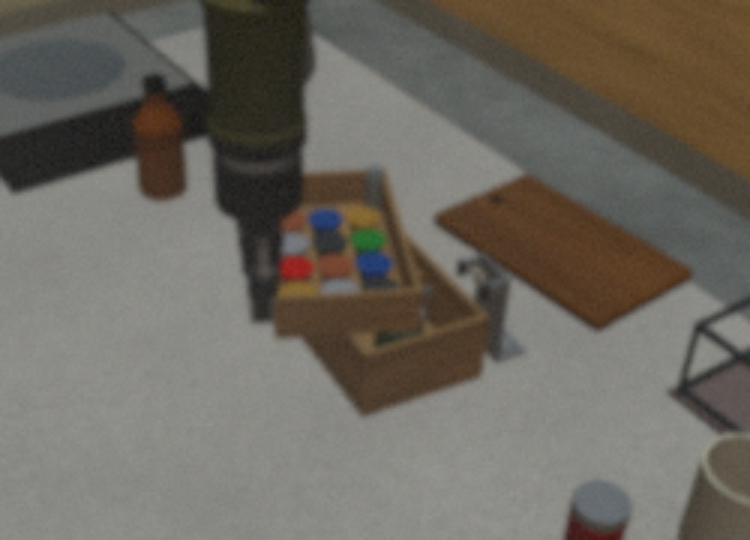

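The side view shows the tray swinging ahead of the fingers and now partly over the box. The catch at (490,290) is still free, so I'll continue more slowly.

```bash
python3 -m creep '[[0.16,-0.29,0,0.5,0],[0.18,-0.28,0,0.5,0],[0.19,-0.28,0,0.5,0],[0.16,-0.22,0,0.4,0],[0.1,-0.13,0,0.25,0],[0,0,0,0,0]]'
```

```text
clock: 16.95
eef_pos: [0.505, 0.0165, 0.0926]
tcp_rot: [-3.142, 0.0, 2.867]
wrist_force: [-0.1, -0.8, 0.1]
opening: -0.0001
finger_force: 0.0
```

```bash
python3 -m creep '[[0.09,-0.11,0,0.2,0],[0.09,-0.1,0,0.2,0],[0,0,0,0,0]]'; python3 tr.py
```

```text
clock: 17.25
eef_pos: [0.5105, 0.0102, 0.0927]
tcp_rot: [-3.142, 0.001, 2.903]
wrist_force: [-0.6, -0.1, 0.1]
opening: -0.0002
finger_force: 0.0
17.25 [0.5105 0.0102 0.0927] 2.9034926275162287 [-0.5749 -0.1246  0.1386]
644 ((637.9817504882812, 196.21734619140625), (455.2784118652344, 136.62608337402344), 76.11487579345703)
378 ((632.9716186523438, 178.78936767578125), (420.78704833984375, 136.71014404296875), 76.43485260009766)
```

```bash
python3 -m creep '[[0.05,-0.05,0,0.1,0],[0.05,-0.05,0,0.1,0],[0.05,-0.05,0,0.1,0],[0,0,0,0,0]]'
```

```text
clock: 17.75
eef_pos: [0.5149, 0.0056, 0.0927]
tcp_rot: [-3.142, 0.0, 2.929]
wrist_force: [0.5, -0.8, -0.1]
opening: 0.0001
finger_force: 0.0
```

```bash
python3 -m creep '[[0.05,-0.05,0,0.1,0],[0.05,-0.05,0,0.1,0],[0,0,0,0,0]]'
```

```text
clock: 18.05
eef_pos: [0.5179, 0.0027, 0.0926]
tcp_rot: [-3.142, 0.0, 2.947]
wrist_force: [0.0, 0.1, -0.2]
opening: -0.0001
finger_force: 0.0
```

```bash
python3 -m creep '[[0.05,-0.05,0,0.1,0],[0,0,0,0,0]]'
```

```text
clock: 18.25
eef_pos: [0.5194, 0.0013, 0.0927]
tcp_rot: [-3.142, 0.0, 2.956]
wrist_force: [-0.1, 0.1, -1.0]
opening: -0.0001
finger_force: 0.0
```

```bash
python3 -m creep '[[0.04,-0.04,0,0.08,0],[0,0,0,0,0]]';python3 -m creep '[[0.04,-0.04,0,0.08,0],[0,0,0,0,0]]'
```

```text
clock: 18.45
eef_pos: [0.5205, 0.0001, 0.0927]
tcp_rot: [-3.142, 0.0, 2.963]
wrist_force: [0.4, 1.0, -0.4]
opening: -0.0
finger_force: 0.0
clock: 18.65
eef_pos: [0.5217, -0.0011, 0.0927]
tcp_rot: [-3.142, 0.0, 2.97]
wrist_force: [0.4, 0.8, -0.2]
opening: 0.0001
finger_force: 0.0
```

```bash
python3 -m creep '[[0.03,-0.03,0,0.06,0],[0,0,0,0,0]]';python3 -m creep '[[0.03,-0.03,0,0.06,0],[0,0,0,0,0]]'
```

```text
clock: 18.85
eef_pos: [0.5224, -0.0019, 0.0927]
tcp_rot: [-3.142, -0.0, 2.975]
wrist_force: [-1.2, 0.5, 0.6]
opening: -0.0
finger_force: 0.2
clock: 19.05
eef_pos: [0.523, -0.0026, 0.0926]
tcp_rot: [3.142, -0.001, 2.98]
wrist_force: [-1.8, 1.1, 0.7]
opening: -0.0001
finger_force: 1.0
```

```bash
python3 -m creep '[[0.03,-0.03,0,0.06,0],[0,0,0,0,0]]';python3 -m creep '[[0.03,-0.03,0,0.06,0],[0,0,0,0,0]]'
```

```text
clock: 19.25
eef_pos: [0.5241, -0.0037, 0.0926]
tcp_rot: [-3.142, -0.0, 2.985]
wrist_force: [-2.2, 1.0, 0.2]
opening: 0.0001
finger_force: 0.9
clock: 19.45
eef_pos: [0.5251, -0.0046, 0.0926]
tcp_rot: [-3.142, -0.0, 2.991]
wrist_force: [-1.5, 1.3, 0.0]
opening: -0.0001
finger_force: 1.0
```

```bash
python3 -m creep '[[0.03,-0.03,0,0.06,0],[0,0,0,0,0]]'
```

```text
clock: 19.65
eef_pos: [0.526, -0.0055, 0.0926]
tcp_rot: [3.142, -0.0, 2.996]
wrist_force: [-2.0, 0.9, -0.2]
opening: 0.0005
finger_force: 1.2
```

```bash
python3 -m creep '[[0.03,-0.03,0,0.06,0],[0,0,0,0,0]]';python3 -m creep '[[0.03,-0.03,0,0.06,0],[0,0,0,0,0]]'
```

```text
clock: 19.85
eef_pos: [0.5268, -0.0064, 0.0926]
tcp_rot: [-3.142, -0.0, 3.001]
wrist_force: [-3.1, 2.3, -0.1]
opening: -0.0001
finger_force: 1.4
clock: 20.05
eef_pos: [0.5274, -0.007, 0.0926]
tcp_rot: [3.141, -0.001, 3.007]
wrist_force: [-4.3, 2.9, 0.3]
opening: -0.0
finger_force: 2.1
```

```bash
python3 -m creep '[[0.03,-0.03,0,0.06,0],[0,0,0,0,0]]'
```

```text
clock: 20.25
eef_pos: [0.5279, -0.0076, 0.0925]
tcp_rot: [3.141, -0.002, 3.012]
wrist_force: [-5.3, 4.0, 1.2]
opening: -0.0003
finger_force: 2.7
```

```bash
python3 -m creep '[[0,0.03,0,0,0],[0,0,0,0,0]]'; python3 -m creep '[[0.02,0,0,0,0],[0,0,0,0,0]]'
```

```text
clock: 20.45
eef_pos: [0.5279, -0.0075, 0.0926]
tcp_rot: [-3.141, -0.001, 3.011]
wrist_force: [-5.2, 1.7, 1.4]
opening: 0.0001
finger_force: 2.7
clock: 20.65
eef_pos: [0.528, -0.0075, 0.0925]
tcp_rot: [-3.141, -0.002, 3.011]
wrist_force: [-6.2, 0.8, 3.6]
opening: -0.0002
finger_force: 3.5
```

```bash
python3 -m creep '[[0.02,-0.01,0.02,0,0],[0,0,0,0,0]]'; python3 -m creep '[[0.02,-0.01,0.01,0,0],[0,0,0,0,0]]'
```

```text
clock: 20.85
eef_pos: [0.528, -0.0076, 0.0926]
tcp_rot: [-3.141, -0.004, 3.012]
wrist_force: [-7.5, 2.7, -0.3]
opening: 0.0001
finger_force: 3.6
clock: 21.05
eef_pos: [0.5282, -0.0077, 0.0927]
tcp_rot: [-3.141, -0.005, 3.012]
wrist_force: [-7.3, 2.2, -2.2]
opening: -0.0002
finger_force: 3.8
```

```bash
python3 -m creep '[[0.02,0.01,-0.015,0,0],[0,0,0,0,0]]'
```

```text
clock: 21.25
eef_pos: [0.5285, -0.008, 0.0926]
tcp_rot: [-3.14, -0.005, 3.011]
wrist_force: [-9.0, 2.0, 2.8]
opening: 0.0
finger_force: 4.7
```

```bash
python3 -m creep '[[0.02,0,0,0,0],[0,0,0,0,0]]'
```

```text
clock: 21.45
eef_pos: [0.5289, -0.0084, 0.0926]
tcp_rot: [-3.14, -0.005, 3.011]
wrist_force: [-10.0, 0.8, 3.4]
opening: 0.0002
finger_force: 4.9
```

```bash
python3 -m creep '[[-0.2,0,0,0,0],[-0.3,0.05,0,0,0],[-0.3,0.08,0,1,0],[0,0,0,0.2,0],[0,0,0,0,0]]'; python3 -m creep '[[0.15,0,0,0,0],[0.15,-0.05,0,0,0],[0,0,0,0,0]]'
```

```text
clock: 21.95
eef_pos: [0.5084, -0.0038, 0.0935]
tcp_rot: [3.142, 0.002, 3.115]
wrist_force: [0.7, 0.1, -0.7]
opening: 0.0003
finger_force: 0.0
clock: 22.25
eef_pos: [0.518, -0.0054, 0.0931]
tcp_rot: [-3.142, 0.001, 3.115]
wrist_force: [-0.0, 0.0, -0.1]
opening: -0.0002
finger_force: 0.0
```

```bash
python3 -m creep '[[0.05,-0.03,0,0,0],[0.05,-0.03,0,0,0],[0,0,0,0,0]]'; python3 -m creep '[[0.04,-0.02,0,0,0],[0,0,0,0,0]]';python3 -m creep '[[0.03,-0.02,0,0,0],[0,0,0,0,0]]'
```

```text
clock: 22.55
eef_pos: [0.5199, -0.0071, 0.0931]
tcp_rot: [-3.142, 0.0, 3.116]
wrist_force: [-0.2, 0.8, 0.2]
opening: 0.0003
finger_force: 0.0
clock: 22.75
eef_pos: [0.521, -0.0076, 0.0931]
tcp_rot: [-3.142, 0.0, 3.116]
wrist_force: [-0.7, -0.3, 0.3]
opening: 0.0001
finger_force: 0.0
clock: 22.95
eef_pos: [0.5219, -0.0082, 0.0932]
tcp_rot: [-3.142, 0.0, 3.116]
wrist_force: [0.4, 0.5, -0.4]
opening: -0.0001
finger_force: 0.0
```

```bash
python3 -m creep '[[0.04,-0.02,0,0,0],[0,0,0,0,0]]'; python3 -m creep '[[0.04,-0.02,0,0,0],[0,0,0,0,0]]';python3 -m creep '[[0.04,-0.02,0,0,0],[0,0,0,0,0]]'
```

```text
clock: 23.15
eef_pos: [0.5232, -0.0088, 0.0932]
tcp_rot: [-3.142, 0.0, 3.116]
wrist_force: [0.5, 0.6, -0.4]
opening: 0.0
finger_force: 0.0
clock: 23.35
eef_pos: [0.5243, -0.0094, 0.0931]
tcp_rot: [-3.142, 0.0, 3.116]
wrist_force: [-0.1, 0.2, 0.5]
opening: -0.0002
finger_force: 0.0
clock: 23.55
eef_pos: [0.5249, -0.0098, 0.093]
tcp_rot: [3.142, -0.001, 3.116]
wrist_force: [-1.4, 1.0, 1.1]
opening: 0.0003
finger_force: 1.2
```

```bash
python3 -m creep '[[0.03,-0.02,0,0,0],[0,0,0,0,0]]'; python3 -m creep '[[0.03,-0.01,0,0,0],[0,0,0,0,0]]'
```

```text
clock: 23.75
eef_pos: [0.5257, -0.0105, 0.093]
tcp_rot: [-3.142, -0.001, 3.116]
wrist_force: [-3.5, 1.9, 2.3]
opening: -0.0001
finger_force: 1.9
clock: 23.95
eef_pos: [0.5262, -0.0108, 0.093]
tcp_rot: [-3.141, -0.002, 3.116]
wrist_force: [-5.5, 0.7, 3.8]
opening: -0.0001
finger_force: 2.8
```

```bash
python3 -m creep '[[0.02,-0.01,0.025,0,0],[0,0,0,0,0]]'; python3 -m creep '[[0.02,-0.01,0.005,0,0],[0,0,0,0,0]]'
```

```text
clock: 24.15
eef_pos: [0.5262, -0.0109, 0.0932]
tcp_rot: [3.142, -0.003, 3.116]
wrist_force: [-5.5, 2.1, -0.2]
opening: -0.0
finger_force: 2.8
clock: 24.35
eef_pos: [0.5265, -0.0112, 0.0932]
tcp_rot: [3.142, -0.004, 3.116]
wrist_force: [-6.2, 2.1, 0.1]
opening: -0.0003
finger_force: 3.1
```

```bash
python3 -m creep '[[0.02,-0.01,0.005,0,0],[0,0,0,0,0]]'
```

```text
clock: 24.55
eef_pos: [0.5268, -0.0114, 0.0933]
tcp_rot: [3.142, -0.005, 3.117]
wrist_force: [-5.5, 1.4, -2.1]
opening: -0.0
finger_force: 3.3
```

```bash
python3 -m creep '[[0.025,-0.01,-0.005,0,0],[0,0,0,0,0]]'; python3 -m creep '[[0.025,-0.01,0,0,0],[0,0,0,0,0]]'
```

```text
clock: 24.75
eef_pos: [0.5273, -0.0118, 0.0932]
tcp_rot: [-3.141, -0.005, 3.116]
wrist_force: [-7.3, 1.7, 0.9]
opening: -0.0003
finger_force: 3.9
clock: 24.95
eef_pos: [0.5278, -0.0122, 0.0932]
tcp_rot: [-3.141, -0.006, 3.116]
wrist_force: [-9.0, 1.8, 1.2]
opening: -0.0001
finger_force: 4.2
```

```bash
python3 -m creep '[[0.025,-0.01,0,0,0],[0,0,0,0,0]]'
```

```text
clock: 25.15
eef_pos: [0.5288, -0.013, 0.0932]
tcp_rot: [-3.141, -0.005, 3.116]
wrist_force: [-5.6, -0.4, -0.9]
opening: -0.0
finger_force: 3.1
```

```bash
python3 -m creep '[[0,0,0,0,0],[0,0,0,0,0]]'; python3 -m creep '[[0.02,-0.01,0,0,0],[0,0,0,0,0]]'
```

```text
clock: 25.35
eef_pos: [0.5312, -0.0132, 0.0938]
tcp_rot: [-3.141, -0.0, 3.116]
wrist_force: [-3.3, -0.6, -2.6]
opening: -0.0
finger_force: 2.0
clock: 25.55
eef_pos: [0.5312, -0.0132, 0.0937]
tcp_rot: [-3.141, -0.002, 3.116]
wrist_force: [-4.1, -0.3, -1.6]
opening: 0.0001
finger_force: 2.3
```

The force fell and the fingers jumped forward about 3 mm to a hard stop, so the tray has snapped home. I'll back off and check it.

```bash
python3 -m creep '[[-0.1,0,0,0,0],[-0.2,0,0,0,0],[-0.5,0,0,0,0],[-0.8,0,0.3,0,0],[-0.8,0,1,0,0],[-0.5,0,1,0,0],[0,0,1,0,0],[0,0,0,0,0]]'
python3 - <<'E'
from h import *
np.set_printoptions(precision=4,suppress=True)
d=shot('wrist')
a=d['color'][...,::-1]; d2=shot('side'); b=d2['color'][110:220,190:330,::-1]
cv2.imwrite('pics/f.png',cv2.resize(b,None,fx=5,fy=5))
W=cloud(d2); m=(W[...,2]>.117)&(W[...,2]<.13)&(W[...,0]<.75)&(W[...,0]>.52)&(W[...,1]<.19); q=W[m][:,:2].astype(np.float32); r=cv2.minAreaRect(q*1000);print(len(q),r)
E
```

```text
clock: 26.35
eef_pos: [0.4472, -0.0126, 0.197]
tcp_rot: [-3.141, 0.009, 3.116]
wrist_force: [0.6, 0.9, -0.1]
opening: -0.0001
finger_force: 0.0
584 ((620.1558227539062, 75.23905944824219), (223.5145263671875, 138.55101013183594), 83.65487670898438)
```

View pics/f.png

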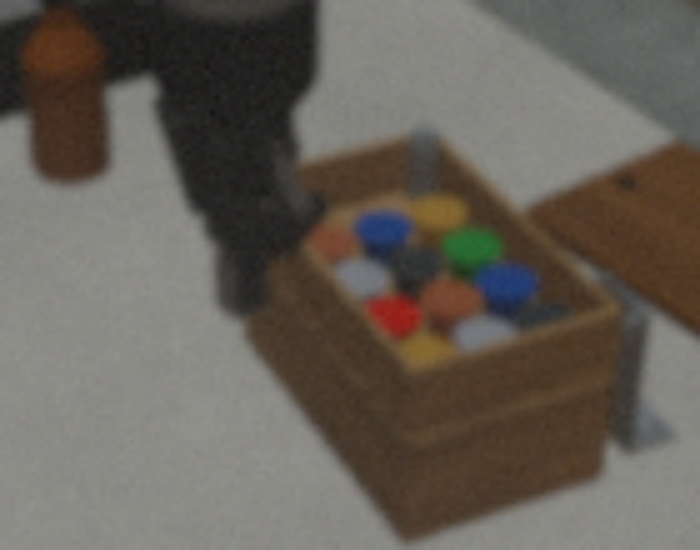

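The side view shows the tray square over the box at −6.3°, the same heading as the box, and it has stayed there after release. The arm is clear of everything.

```bash
python3 -m creep '[[0,0,0.5,0,0],[0,0,0,0,0],[0,0,0,0,0]]'; python3 -c "
from cell import arm
print(arm.sign_off())"
```

```text
clock: 26.75
eef_pos: [0.4448, -0.0129, 0.2071]
tcp_rot: [3.142, -0.001, 3.116]
wrist_force: [0.1, -0.1, 0.3]
opening: -0.0003
finger_force: 0.0
the job is handed in; nothing more can be done
None
```

The job is handed in, with no verdict returned: the green tin was set upright in the empty compartment and let go, and the tray snapped home and stayed there after release (highest wrist force read while pushing about 10.6 N, robot clock 26.75 s).

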